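# Close the moisture analyser and start the run

### The job

The sample is spread in the pan of the moisture analyser. Push the open hood gently all the way shut with your fingertips, without letting it slam, and once it is shut press the big round START key at the right of the control panel and let it spring back. Keep off the sample pan, do not press the other two keys, and leave everything else on the bench standing where it is.

Things in the scene. Friction and masses are not known exactly. Their poses are not given: they have to be found in the camera images.
- analyser: Moisture analyser fixed to the bench, white and grey, 330 mm deep (its x), 200 wide (its y), 140 high when shut. Origin: centre of its underside; x points from its control panel to its rear, y to its user's left, z up. Panel: x -0.165 to -0.06, sloping up to the rear by 0.206 rad, z 0.040 to 0.062, display in the middle. Behind it the sample chamber, deck at z 0.070, under the hood.
- hood (a joint): Hood angle, hinge along the analyser's y at the rear: 0 shut (hard stop), grows as its front rises, 1.35 wide open; starts at 0.75 to 1.2. Stiff hinge: it stays at any angle, never falls or springs by itself; 1 to 7 N near its front edge move it. No latch: it must be pushed down to the stop.
- hood_hinge (a point): Point on the hinge axis at mid width: 125 mm behind the analyser's origin, 80 mm above the bench. It does not move.
- hood_edge (a point): Mid-width of the hood's front upper edge. Shut, it lies 180 mm in front of the hinge axis and 60 mm above it; it swings with the hood. The flat roof runs 168 mm back from it, 196 mm wide, and faces up when shut, up and rearward when open. Hood 69 mm high, hollow; a grip lip 90 mm wide stands 20 mm out of its front wall, low down.
- start_key (a joint): Travel of the START key, m: 0 released, 0.004 fully pressed, into the panel and square to it. A spring returns it; it begins to move at about 1.6 N and is fully down at 4.8 N.
- start_key_top (a point): Centre of the top of the START key: the big round grey key, 24 mm across, standing 6 mm out of the panel, near the right-hand (-y) edge of the control panel, 70 mm right of its middle. The point's z axis points out of the panel.
- stop_key (a joint): Travel of the STOP key, like START's: the rear one of two small round keys (16 mm across) at the left end of the panel. Not to be pressed.
- tare_key (a joint): Travel of the TARE key: the front one of the two small round keys at the left end of the panel. Not to be pressed.
- sample_pan: Loose thin aluminium pan, 90 mm across, 9 mm high, with pale granules spread in it, lying on its support in the sample chamber under the hood. Origin: centre of its underside.
- jar: White plastic jar with a grey screw cap, 56 mm across, 85 mm high, standing left of the analyser. Origin under its centre, as for all things below.
- beaker: Empty glass beaker, 68 mm across, 90 mm high, left of the analyser towards the rear.
- spare_pans: Stack of four spare aluminium pans, 90 mm across, 24 mm high, right of the analyser.
- spatula: Slim steel laboratory spatula, 172 mm long, 12 mm wide, lying on the bench right of the analyser.
- amber_bottle: Amber glass bottle with a black cap, 72 mm across, 160 mm high, at one side of the bench.
- mortar: White porcelain mortar bowl, 100 mm across, 50 mm high, at the other side of the bench.

How it is judged:
By the outcome, as a careful person would: the job done as asked, in the order asked, and still so for the second after the job is handed in, with the robot touching nothing.
It also fails if it takes over 46 s, if anything falls off the work surface, if the arm or the gripper's body presses on something with over 40 N, if the wrist force passes 120 N, or if a joint passes its speed limit or range.

### The arm

A 7-joint arm with a two-finger parallel gripper is mounted at the origin on the work surface. World frame = base frame: x ahead of the robot, y to its left, z up, the work surface at z = 0. Lengths are in m, angles in rad, forces in N, time in s.
With the tool pointing down it reaches from about 0.35 to 0.9 m from the base axis. Payload 19.9 kg.
Tool frame: the origin (TCP) lies between the finger pads; the fingertips stand ahead of it and the grasp point (between the pads) lies 8 mm behind it (r.tips_ahead is the z of the fingertips in the tool frame, in m); z points along the fingers, y is the line along which they close (so a half turn about z gives the same grasp; the last joint's range is limited). The gripper opens to 94 mm and grips with 3 to 60 N. Pads are 16 mm wide; open, the fingers measure 119 mm over their backs; the gripper's body (75 mm by 177 mm) begins 78 mm behind the grasp point.
Start: joints at [1.183, 0.417, -0.01, 1.614, 0.005, 1.111, -0.053], TCP at [0.212, -0.588, 0.216] pointing down, gripper open.
Joint ranges: [-2.81, 2.81], [-0.39, 2.02], [-1.27, 1.25], [0.06, 2.57], [-1.19, 4.33], [0.19, 2], [-2.82, 2.82]. Speed limits (rad/s): [1.89, 1.89, 2.39, 2.39, 3.01, 3.01, 3.01].

### API

Orientations are given as [roll, pitch, yaw] about the fixed x, y, z axes, in that order (R = Rz(yaw) Ry(pitch) Rx(roll)).
In Python, from plant import r gives the robot as it stands.
- The arm moves only by the tool arm_command, never from a script. Its argument "rows" is one flat list of numbers, 6 for each row, row after row: the shift along the tool's x, y, z in cm, then the turn, a rotation vector about the tool's x, y, z in rad. In form: [tx, ty, tz, wx, wy, wz, tx, ty, tz, wx, wy, wz, ...]. A call has 1 to 8 rows; each row is the pose to reach, as a shift and turn from the pose commanded when the call began, along the tool's axes at that moment; what a row does not reach only later rows make up. A row lasts 1/10 s, in which the tool goes at most 50 mm and 8.59 degrees, less where a joint would pass 70% of its speed; a pose out of reach is approached as far as the arm can. A call with a gripper value outside its range is refused whole. "claw" is the closure, from -1 (fully open) to 1 (shut), set as the call begins (left out, the last holds). The fingers move at their own pace and stop on an object; the grip force is fixed at half the most. Time passes only in rows, so rows that repeat a pose let the fingers close. It gives the time, the measured TCP pose, the force, the opening and the grip force at its end, in the units of the state.
- r.read_state(): the state, without advancing time (a new reading comes with each control period).
- r.read_camera(name): name is "side" or "top"; returns (picture, depth): 420x560x3 uint8, red, green, blue; 420x560 float32, m along the optical axis (not along the pixel's ray), 0 where there is no reading.
- r.camera_info(name): a dict with "mtx" (3x3 intrinsics, pixels), "dist_coeffs" ([k1, k2, p1, p2, k3] as OpenCV has them; the pictures are not rectified), "world_to_cam" (4x4, takes a point from world to camera coordinates). Camera axes: x right, y down, z forward; pixel columns grow to the right and rows downward; lengths in m; the calibration is good to about 2 mm. A picture is of the moment at which its call begins. camera_info takes no time and is no camera call.
- r.sign_off(): hands the job in; it is judged then, once.
The state is a dict: "t": time; "joint_positions": joint angles; "joint_velocities": joint speeds; "tau": joint torques, N m; "tcp_pos": TCP position; "orientation": TCP orientation; "force": force on the tool from outside, world axes, zero at the start; "ft_torque": the same for the moment, N m; "width": finger opening in m; "grasp_force": force on a finger pad.
Only numpy, scipy, OpenCV 4.12 (cv2) and the standard library are available. Lean on these libraries where they do the work, as an engineer would, in place of code of your own. Each camera call takes 0.05 s, during which the arm holds its last target. There are 200 camera calls.

## Working session

There is one attempt and no reset: what is moved stays moved. The work goes in short steps, Python scripts to look and compute and a tool call to move; the robot and the scene stay as the last step left them, time stands still between calls to the robot, and variables do not carry over. Pictures are saved under pics/ and viewed, at most 10 in all, crops included, and the job is handed in when it is done.

Besides the shell and the picture viewer there is one more tool, called after "Emit:" by a JSON object that holds its "api" and its "payload". arm_command: Moves the arm, as the interface text tells. Its arguments: {"type":"object","properties":{"rows":{"type":"array","items":{"type":"number"}},"claw":{"type":"number"}},"required":["rows"]}

```bash
mkdir -p pics; cat > h.py <<'E'
import numpy as np, cv2
from plant import r
from scipy.spatial.transform import Rotation as R
def cam(n,tag):
    p,d=r.read_camera(n); cv2.imwrite(f'pics/{tag}.png',p[:,:,::-1]); np.save(f'{tag}.npy',d); return p,d
def pts(n,d,uv):
    i=r.camera_info(n); uv=np.array(uv,float).reshape(-1,2)
    q=cv2.undistortPoints(uv[:,None],np.array(i['mtx']),np.array(i['dist_coeffs']))[:,0]
    z=d[uv[:,1].astype(int),uv[:,0].astype(int)]
    P=np.c_[q*z[:,None],z,np.ones(len(z))]
    return (np.linalg.inv(i['world_to_cam'])@P.T).T[:,:3]
def proj(n,P):
    i=r.camera_info(n); W=np.array(i['world_to_cam'])
    return cv2.projectPoints(np.array(P,float).reshape(-1,1,3),cv2.Rodrigues(W[:3,:3])[0],W[:3,3],np.array(i['mtx']),np.array(i['dist_coeffs']))[0][:,0]
E
python3 - <<'E'
from h import *
for n in('side','top'):
    cam(n,n+'0'); i=r.camera_info(n); print(n,np.linalg.inv(i['world_to_cam']).round(3).tolist())
s=r.read_state();print(s['t'],s['tcp_pos'],s['orientation'],s['width'],s['force'],r.tips_ahead)
a=cv2.imread('pics/side0.png');b=cv2.imread('pics/top0.png')
E
```

```text
side [[0.619, 0.68, -0.394, 0.988], [0.786, -0.537, 0.307, -0.332], [-0.003, -0.499, -0.866, 1.059], [0.0, 0.0, 0.0, 1.0]]
top [[0.003, -0.994, 0.111, 0.407], [-1.0, -0.003, 0.003, 0.016], [-0.002, -0.111, -0.994, 1.393], [0.0, 0.0, 0.0, 1.0]]
0.1 [ 0.21171717 -0.58771946  0.21590844] [-3.14053663e+00  1.05068820e-04  3.45814468e-01] 0.0941252225858025 [ 0.24129639  0.5637272  -0.12534983] 0.011
```

View pics/side0.png

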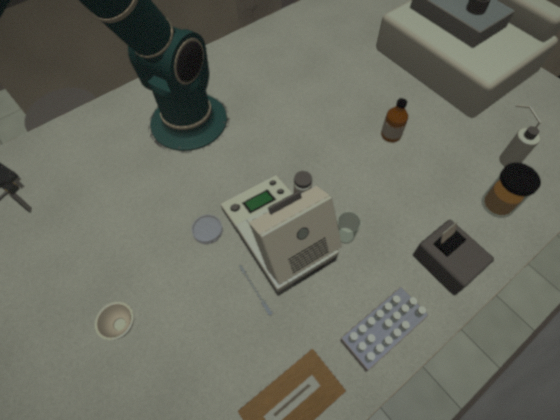

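View pics/top0.png

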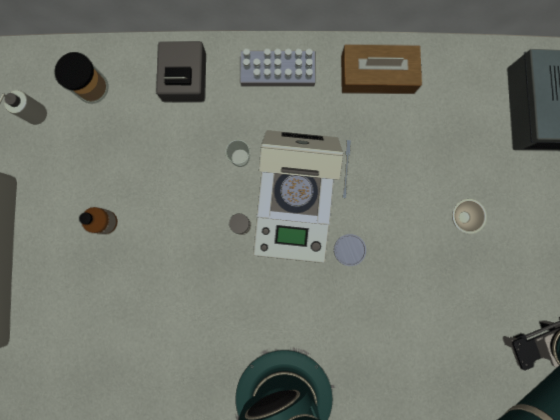

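The side view shows the analyser at about (285,235), its hood open towards the rear. In the top view the panel faces the robot, with START at about (316,246), STOP/TARE at (266,231) and (264,247), and the hood edge along row 175.

```bash
python3 - <<'E'
from h import *
d=np.load('top0.npy')
for nm,uv in dict(start=(316,246),stop=(266,231),tare=(264,247),fl=(257,255),fr=(323,260),pan=(296,190),edgeL=(262,172),edgeR=(340,178),edgeM=(300,176),backL=(264,134),backR=(340,139)).items(): print(nm,pts('top',d,[uv]).round(4)[0])
# hood plane from side view
ds=np.load('side0.npy')
uv=[(u,v) for u in range(262,332,4) for v in range(215,250,4)]
P=pts('side',ds,uv); c=P.mean(0); n=np.linalg.svd(P-c)[2][2]; print('roof',c,n,np.abs((P-c)@n).max())
a=cv2.imread('pics/top0.png')[120:270,225:365]; b=cv2.imread('pics/side0.png')[170:300,210:350]
cv2.imwrite('pics/c1.png',np.vstack([cv2.resize(a,(560,600),interpolation=3)[:600]]))
E
```

```text
start [ 0.4252 -0.0879  0.0562]
stop [0.4658 0.0496 0.0614]
tare [0.4222 0.0551 0.052 ]
fl [0.4001 0.0749 0.0375]
fr [ 0.3867 -0.1084  0.04  ]
pan [ 0.5799 -0.033   0.0578]
edgeL [0.6276 0.0612 0.0738]
edgeR [ 0.6234 -0.1636 -0.0026]
edgeM [ 0.6188 -0.0441  0.0607]
backL [ 0.7537  0.0586 -0.0024]
backR [ 0.7398 -0.1653 -0.0035]
roof [ 0.67140982 -0.05201786  0.23150356] [-0.72586548  0.55017577  0.41282676] 0.042104426197350886
```

View pics/c1.png

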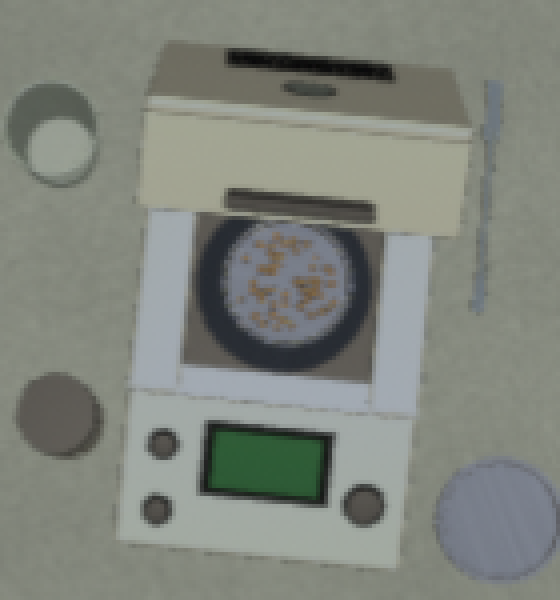

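Crop (4x, offset (225,120)) shows panel corners, seam, hood's front edge (148,106)-(470,134) and START at (363,505) clearly. I'll fit the pose to these.

```bash
cat >> h.py <<'E'
def A2W(p,x,y,yaw): return np.array(p)@R.from_euler('z',yaw).as_matrix().T+[x,y,0]
def hood(a,y,b,q): # a behind hinge, b above hinge when shut
    return [0.125+a*np.cos(q)+b*np.sin(q), y, 0.08-a*np.sin(q)+b*np.cos(q)]
E
python3 - <<'E'
from h import *
from scipy.optimize import least_squares
crop=[(117,540),(398,568),(132,390),(417,416),(363,505),(163,444),(157,510),(148,106),(470,134),(172,42),(450,68)]
uv=np.array(crop)/4+[225,120]
n6=np.array([-np.sin(.206),0,np.cos(.206)])
def model(p):
    x,y,yaw,q,xs=p
    kz=lambda x:0.040+(x+.165)*.022/.105
    L=[(-.165,.1,.04),(-.165,-.1,.04),(-.06,.1,.066),(-.06,-.1,.066),(xs,-.07,kz(xs)+.006),(-.09,.07,.06),(-.13,.07,.053)]
    L+=[hood(-.18,.098,.06,q),hood(-.18,-.098,.06,q),hood(-.012,.098,.06,q),hood(-.012,-.098,.06,q)]
    return A2W(L,x,y,yaw)
w=np.array([1,1,1,1,1,0,0,1,1,.5,.5])
f=lambda p:((proj('top',model(p))-uv)*w[:,None]).ravel()
s=least_squares(f,[.55,-.02,-.08,.9,-.115],loss='soft_l1'); print(s.x.round(4)); print(f(s.x).reshape(-1,2).round(1).tolist())
M=model(s.x);print('start',M[4],'edgeL/R',M[7],M[8])
print('side px',proj('side',M).round(0).tolist())
# roof plane check from side cloud
ds=np.load('side0.npy');x,y,yaw,q,_=s.x
G=[(a,yy) for a in np.linspace(-.16,-.03,6) for yy in (-.07,-.03,.05)]
W=A2W([hood(a,yy,.06,q) for a,yy in G],x,y,yaw); P=pts('side',ds,proj('side',W).round())
nn=A2W([[np.sin(q),0,np.cos(q)]],0,0,yaw)[0]; print('n',nn,'roof offs mm',((P-W)@nn*1000).round(0))
dt=np.load('top0.npy');S=pts('top',dt,[(315,246),(316,246),(317,246),(316,247),(316,245)]);print(S.mean(0))
E
```

```text
[ 0.5542 -0.031  -0.0946  1.0878 -0.1238]
[[-0.6, 0.2], [0.9, 0.3], [-1.0, -0.5], [0.4, 0.1], [0.6, 0.1], [0.0, -0.0], [0.0, -0.0], [-1.1, -0.5], [0.8, 0.5], [-1.1, -0.3], [0.4, -0.1]]
start [ 0.42437683 -0.08896604  0.05464185] edgeL/R [0.65755717 0.05766558 0.26727469] [ 0.63904498 -0.13745823  0.26727469]
side px [[274.0, 174.0], [218.0, 204.0], [293.0, 194.0], [234.0, 226.0], [233.0, 207.0], [279.0, 192.0], [272.0, 184.0], [329.0, 195.0], [258.0, 235.0], [341.0, 246.0], [278.0, 285.0]]
n [ 0.88163748 -0.08364458  0.46445552] roof offs mm [7. 7. 7. 6. 7. 7. 2. 6. 4. 5. 4. 6. 1. 2. 1. 1. 2. 2.]
[ 0.42519615 -0.08788897  0.05587856]
```

```bash
cat >> h.py <<'E'
X,Y,YAW=.5542,-.031,-.0946
def tcp(q,a=-.160,off=0.,tilt=0):  # TCP so that the tip's front corner is on roof at a, off along normal; analyser-frame then world
    p=np.array(hood(a,0,.06,q))+off*np.array([np.sin(q),0,np.cos(q)])
    return p+[.008,0,.011]
def rel(T,Rt=None):  # cm shift in present tool axes to world point T
    s=r.read_state(); Rc=R.from_euler('xyz',s['orientation'])
    v=Rc.inv().apply(np.array(T)-s['tcp_pos'])*100
    w=(Rc.inv()*Rt).as_rotvec() if Rt is not None else None
    return v.round(2),None if w is None else w.round(3)
down=R.from_euler('xyz',[np.pi,0,YAW])
E
python3 - <<'E'
from h import *
for q in(1.09,1.05,.5,0): print(q,tcp(q).round(3),A2W(tcp(q),X,Y,YAW).round(3))
T=A2W(tcp(1.07,off=.05),X,Y,YAW);print(T); T[2]=.40; print(rel(T,down))
E
```

```text
1.09 [0.112 0.    0.261] [ 0.666 -0.042  0.261]
1.05 [0.105 0.    0.26 ] [ 0.659 -0.041  0.26 ]
0.5 [0.021 0.    0.22 ] [ 0.575 -0.033  0.22 ]
0 [-0.027  0.     0.151] [ 0.527 -0.028  0.151]
[ 0.70618954 -0.04542126  0.28416575]
(array([ 64.9 , -34.28, -18.38]), array([-0.001,  0.   ,  0.44 ]))
```

Emit:
{"api": "arm_command", "payload": {"rows": [0, 0, -5, 0, 0, 0, 0, 0, -10, 0, 0, 0, 4, -2, -15, 0, 0, 0.1, 8, -4, -18.4, 0, 0, 0.2, 12, -6.5, -18.4, 0, 0, 0.3, 16.5, -8.8, -18.4, 0, 0, 0.44, 21, -11, -18.4, 0, 0, 0.44, 25, -13.2, -18.4, 0, 0, 0.44], "claw": 1}}

```text
t: 0.9
tcp_pos: [0.3925, -0.3893, 0.4004]
orientation: [3.142, 0.0, -0.095]
force: [1.2, -1.6, 0.2]
width: 0.0335
grasp_force: 0.0
```

```bash
python3 - <<'E'
from h import *
T=A2W(tcp(1.07,off=.05),X,Y,YAW); T[2]=.40; print(rel(T,down))
E
```

```text
(array([ 27.96, -37.21,   0.04]), array([ 0.,  0., -0.]))
```

Emit:
{"api": "arm_command", "payload": {"rows": [27, -36, 0, 0, 0, 0, 27, -36, 0, 0, 0, 0, 27, -36, 0, 0, 0, 0, 27, -36, 0, 0, 0, 0, 27, -36, 0, 0, 0, 0, 27, -36, 0, 0, 0, 0, 27, -36, 0, 0, 0, 0, 27, -36, 0, 0, 0, 0]}}

```text
t: 1.7
tcp_pos: [0.6615, -0.0935, 0.4001]
orientation: [-3.142, 0.0, -0.095]
force: [-0.5, -1.0, 0.6]
width: 0.0004
grasp_force: 0.0
```

Emit:
{"api": "arm_command", "payload": {"rows": [0, 0, 0, 0, 0, 0, 0, 0, 0, 0, 0, 0, 0, 0, 0, 0, 0, 0]}}

```text
t: 2.0
tcp_pos: [0.6601, -0.0962, 0.4002]
orientation: [3.141, 0.0, -0.095]
force: [-0.8, -0.3, 0.6]
width: 0.0005
grasp_force: 0.0
```

```bash
python3 - <<'E'
from h import *
T=A2W(tcp(1.07,off=.03),X,Y,YAW); print(T,rel(T,down))
s=r.read_state();print(s['t'],s['force'],s['width'])
p,_=cam('side','s1'); t,_=cam('top','t1')
cv2.imwrite('pics/c2.png',np.hstack([cv2.resize(p[160:300,200:340,::-1],(400,400)),cv2.resize(t[100:270,215:385,::-1],(400,400))]))
E
```

```text
[ 0.68872398 -0.04376407  0.27456326] (array([ 2.35, -5.5 , 12.56]), array([ 0.001,  0.   , -0.001]))
2.0 [-0.75360978 -0.26925729  0.55206908] 0.00046594341219253067
```

View pics/c2.png

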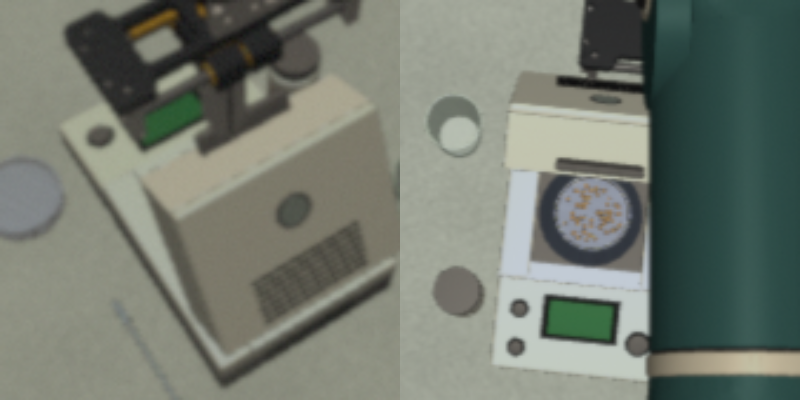

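The side crop shows the closed fingers above the hood, clear of it. The hood's front edge runs (180,210)-(370,110) in the crop, which matches the fitted model. I'll move behind the roof next, then down.

Emit:
{"api": "arm_command", "payload": {"rows": [2.5, -3.5, 0, 0, 0, 0, 3, -5.5, 2, 0, 0, 0, 3, -5.5, 6, 0, 0, 0, 3, -5.5, 10, 0, 0, 0, 2.5, -5.5, 12.5, 0, 0, 0, 2.5, -5.5, 12.5, 0, 0, 0, 2.5, -5.5, 12.5, 0, 0, 0]}}

```text
t: 2.8
tcp_pos: [0.6908, -0.0435, 0.2768]
orientation: [3.141, -0.001, -0.095]
force: [-0.2, -0.7, 0.0]
width: 0.0002
grasp_force: 0.0
```

```bash
python3 - <<'E'
from h import *
s=r.read_state();print(s['tcp_pos'],s['force'])
p,_=cam('side','s2'); 
cv2.imwrite('pics/c3.png',cv2.resize(p[160:300,200:340,::-1],(560,560),interpolation=2))
for q in np.arange(1.1,-.04,-.1): print(round(q,2),rel(A2W(tcp(q),X,Y,YAW))[0])
E
```

```text
[ 0.69080767 -0.04347529  0.27683316] [-0.20999518 -0.67528479  0.03682091]
1.1 [-2.38  0.08  1.67]
1.0 [-4.06  0.08  1.94]
0.9 [-5.71  0.08  2.38]
0.8 [-7.31  0.08  2.98]
0.7 [-8.84  0.08  3.74]
0.6 [-10.29   0.08   4.64]
0.5 [-11.64   0.08   5.69]
0.4 [-12.88   0.08   6.87]
0.3 [-13.99   0.08   8.16]
0.2 [-14.97   0.08   9.56]
0.1 [-15.81   0.08  11.05]
-0.0 [-16.49   0.08  12.62]
```

View pics/c3.png

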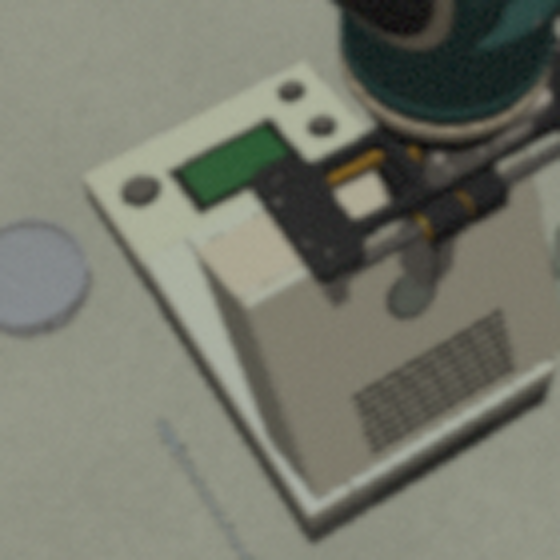

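Fingertips are behind the roof near mid-width, clear of it. Next is a slow approach to contact.

Emit:
{"api": "arm_command", "payload": {"rows": [-0.4, 0.1, 0.6, 0, 0, 0, -0.8, 0.1, 1.2, 0, 0, 0, -1.2, 0.1, 1.7, 0, 0, 0, -1.6, 0.1, 1.7, 0, 0, 0, -1.9, 0.1, 1.7, 0, 0, 0, -2.2, 0.1, 1.7, 0, 0, 0, -2.5, 0.1, 1.7, 0, 0, 0, -2.8, 0.1, 1.7, 0, 0, 0]}}

```text
t: 3.65
tcp_pos: [0.6626, -0.041, 0.2585]
orientation: [-3.141, -0.0, -0.094]
force: [4.1, -1.0, -0.7]
width: 0.0007
grasp_force: 1.8
```

Emit:
{"api": "arm_command", "payload": {"rows": [-0.5, 0, 0.1, 0, 0, 0, -1.1, 0, 0.2, 0, 0, 0, -1.7, 0, 0.35, 0, 0, 0, -2.2, 0, 0.5, 0, 0, 0, -2.8, 0, 0.65, 0, 0, 0, -3.3, 0, 0.85, 0, 0, 0, -3.9, 0, 1.05, 0, 0, 0, -4.4, 0, 1.25, 0, 0, 0]}}

```text
t: 4.45
tcp_pos: [0.6183, -0.0367, 0.2457]
orientation: [-3.142, 0.0, -0.094]
force: [3.3, 0.9, 0.4]
width: 0.0002
grasp_force: 1.5
```

```bash
cat >> h.py <<'E'
def nxt():
    s=r.read_state(); p=s['tcp_pos']; pa=R.from_euler('z',-YAW).apply(np.array(p)-[X,Y,0])
    from scipy.optimize import least_squares
    k=least_squares(lambda v:(tcp(v[0],a=v[1])-pa)[[0,2]],[.6,-.16]).x
    print('t',s['t'],'tcp_a',pa.round(4),'q,a',k.round(3),'F',np.round(s['force'],1))
    for dq in np.arange(.035,.29,.035): print(round(k[0]-dq,3),((tcp(k[0]-dq,k[1])-pa)*[100,1,-100]).round(2))
E
python3 -c "from h import *;nxt()"
```

```text
t 4.45 tcp_a [0.0644 0.0003 0.2457] q,a [ 0.791 -0.158] F [3.3 0.9 0.4]
0.756 [-0.54 -0.    0.25]
0.721 [-1.07 -0.    0.52]
0.686 [-1.58 -0.    0.8 ]
0.651 [-2.09 -0.    1.11]
0.616 [-2.59 -0.    1.43]
0.581 [-3.07 -0.    1.77]
0.546 [-3.55 -0.    2.13]
0.511 [-4.01 -0.    2.5 ]
```

```bash
python3 - <<'E'
from h import *
p,d=cam('side','s3')
cv2.imwrite('pics/c4.png',cv2.resize(p[160:300,200:340,::-1],(560,560),interpolation=2))
for q in (.65,.7,.75,.8,.85):
    W=A2W([hood(a,yy,.06,q) for a in (-.16,-.12,-.08,-.04) for yy in (-.08,-.055)],X,Y,YAW); n=A2W([[np.sin(q),0,np.cos(q)]],0,0,YAW)[0]
    print(q,((pts('side',d,proj('side',W).round())-W)@n*1000).round(0), (proj('side',A2W([hood(-.18,-.098,.06,q),hood(-.18,.098,.06,q)],X,Y,YAW))-[200,160]).round(1).tolist())
E
```

```text
0.65 [23. 23. 19. 17. 11. 13.  3.  8.] [[42.6, 56.4], [110.1, 19.5]]
0.7 [15. 13. 11. 10.  9.  9.  3.  3.] [[44.0, 57.8], [112.0, 20.5]]
0.75 [6. 7. 5. 6. 4. 5. 2. 2.] [[45.6, 59.3], [114.0, 21.8]]
0.8 [-2.  1. -5. -2. -0. -1.  1.  1.] [[47.2, 61.1], [116.1, 23.2]]
0.85 [-10. -10.  -5.  -7.  -7.  -4.  -1.  -1.] [[49.0, 63.1], [118.2, 24.7]]
```

View pics/c4.png

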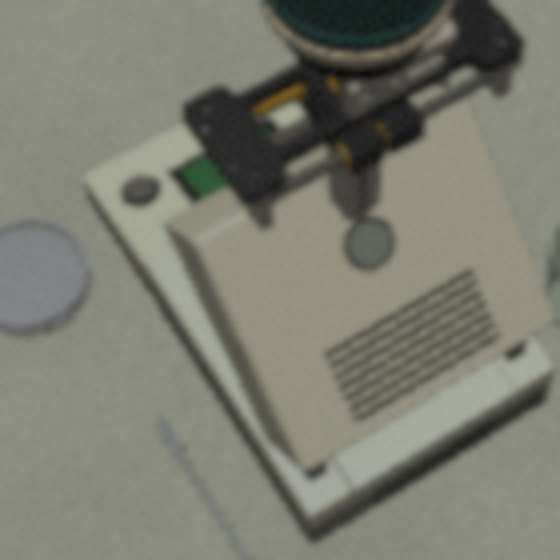

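The hood now measures about 0.79, which agrees with the model. The fingertips are on the roof ahead of the round disc, so I'll continue along the arc.

Emit:
{"api": "arm_command", "payload": {"rows": [-0.5, 0, 0.25, 0, 0, 0, -1.05, 0, 0.5, 0, 0, 0, -1.6, 0, 0.8, 0, 0, 0, -2.1, 0, 1.1, 0, 0, 0, -2.6, 0, 1.45, 0, 0, 0, -3.05, 0, 1.75, 0, 0, 0, -3.55, 0, 2.15, 0, 0, 0, -4, 0, 2.5, 0, 0, 0]}}

```text
t: 5.3
tcp_pos: [0.5785, -0.033, 0.2205]
orientation: [-3.142, 0.0, -0.094]
force: [2.6, 1.1, 1.2]
width: 0.0005
grasp_force: 1.2
```

```bash
python3 -c "from h import *;nxt()"
```

```text
t 5.3 tcp_a [0.0244 0.0003 0.2205] q,a [ 0.51  -0.158] F [2.6 1.1 1.2]
0.475 [-0.45 -0.    0.39]
0.44 [-0.88 -0.    0.79]
0.405 [-1.3  -0.    1.21]
0.37 [-1.7  -0.    1.64]
0.335 [-2.09 -0.    2.09]
0.3 [-2.46 -0.    2.55]
0.265 [-2.82 -0.    3.02]
0.23 [-3.16 -0.    3.5 ]
```

Emit:
{"api": "arm_command", "payload": {"rows": [-0.45, 0, 0.4, 0, 0, 0, -0.9, 0, 0.8, 0, 0, 0, -1.3, 0, 1.2, 0, 0, 0, -1.7, 0, 1.65, 0, 0, 0, -2.1, 0, 2.1, 0, 0, 0, -2.45, 0, 2.55, 0, 0, 0, -2.8, 0, 3.0, 0, 0, 0, -3.15, 0, 3.5, 0, 0, 0]}}

```text
t: 6.1
tcp_pos: [0.5474, -0.0301, 0.1855]
orientation: [-3.142, 0.0, -0.094]
force: [2.4, 0.3, 2.4]
width: 0.0006
grasp_force: 1.1
```

```bash
python3 -c "from h import *;nxt()"
```

```text
t 6.1 tcp_a [-0.0069  0.0003  0.1855] q,a [ 0.231 -0.158] F [2.4 0.3 2.4]
0.196 [-0.32 -0.    0.5 ]
0.161 [-0.63 -0.    1.  ]
0.126 [-0.91 -0.    1.52]
0.091 [-1.18 -0.    2.04]
0.056 [-1.43 -0.    2.58]
0.021 [-1.66 -0.    3.12]
-0.014 [-1.87 -0.    3.68]
-0.049 [-2.07 -0.    4.23]
```

Slowing down now, about 0.02 rad per row, to q≈0.08.

Emit:
{"api": "arm_command", "payload": {"rows": [-0.2, 0, 0.3, 0, 0, 0, -0.4, 0, 0.6, 0, 0, 0, -0.55, 0, 0.9, 0, 0, 0, -0.7, 0, 1.15, 0, 0, 0, -0.85, 0, 1.4, 0, 0, 0, -1.0, 0, 1.65, 0, 0, 0, -1.1, 0, 1.85, 0, 0, 0, -1.2, 0, 2.05, 0, 0, 0]}}

```text
t: 6.9
tcp_pos: [0.5357, -0.029, 0.1652]
orientation: [-3.142, -0.0, -0.094]
force: [1.5, 1.2, 1.5]
width: 0.0004
grasp_force: 0.9
```

Emit:
{"api": "arm_command", "payload": {"rows": [-0.06, 0, 0.13, 0, 0, 0, -0.12, 0, 0.26, 0, 0, 0, -0.18, 0, 0.39, 0, 0, 0, -0.24, 0, 0.52, 0, 0, 0, -0.3, 0, 0.65, 0, 0, 0, -0.34, 0, 0.75, 0, 0, 0, -0.38, 0, 0.85, 0, 0, 0, -0.4, 0, 0.9, 0, 0, 0]}}

```text
t: 7.7
tcp_pos: [0.5317, -0.0286, 0.1562]
orientation: [-3.142, 0.0, -0.094]
force: [1.1, 1.0, 2.6]
width: 0.0002
grasp_force: 0.9
```

```bash
python3 -c "from h import *;nxt()"
```

```text
t 7.7 tcp_a [-0.0227  0.0003  0.1562] q,a [ 0.033 -0.158] F [1.1 1.  2.6]
-0.002 [-0.22 -0.    0.55]
-0.037 [-0.42 -0.    1.1 ]
-0.072 [-0.6  -0.    1.67]
-0.107 [-0.76 -0.    2.24]
-0.142 [-0.9  -0.    2.81]
-0.177 [-1.02 -0.    3.39]
-0.212 [-1.12 -0.    3.97]
-0.247 [-1.2  -0.    4.56]
```

Creep onto the stop, about 0.6 mm per row.

Emit:
{"api": "arm_command", "payload": {"rows": [-0.03, 0, 0.07, 0, 0, 0, -0.05, 0, 0.14, 0, 0, 0, -0.08, 0, 0.21, 0, 0, 0, -0.1, 0, 0.28, 0, 0, 0, -0.13, 0, 0.34, 0, 0, 0, -0.15, 0, 0.4, 0, 0, 0, -0.17, 0, 0.45, 0, 0, 0, -0.19, 0, 0.5, 0, 0, 0]}}

```text
t: 8.5
tcp_pos: [0.5298, -0.0284, 0.1513]
orientation: [-3.142, 0.0, -0.094]
force: [-0.9, 1.1, 4.7]
width: 0.0001
grasp_force: 2.5
```

Emit:
{"api": "arm_command", "payload": {"rows": [-0.01, 0, 0.05, 0, 0, 0, -0.02, 0, 0.1, 0, 0, 0, -0.03, 0, 0.15, 0, 0, 0]}}

```text
t: 8.8
tcp_pos: [0.5298, -0.0284, 0.151]
orientation: [3.141, -0.001, -0.094]
force: [-9.1, 1.7, 29.7]
width: 0.0002
grasp_force: 15.0
```

The hood is on its stop: 30 N, with the tip at z 0.140. Lifting off, then on to the key.

Emit:
{"api": "arm_command", "payload": {"rows": [0, 0, -0.5, 0, 0, 0, 0, 0, -2, 0, 0, 0, 0, 0, -5, 0, 0, 0, 0, 0, -8, 0, 0, 0, 0, 0, -8, 0, 0, 0]}}

```text
t: 9.3
tcp_pos: [0.5311, -0.0286, 0.2333]
orientation: [3.141, -0.005, -0.094]
force: [0.3, -0.0, -0.1]
width: -0.0001
grasp_force: 0.0
```

```bash
cat >> h.py <<'E'
KEY=np.array([.4248,-.0885,.0553])
NK=A2W([[-np.sin(.206),0,np.cos(.206)]],0,0,YAW)[0]
xa=A2W([[np.cos(.206),0,np.sin(.206)]],0,0,YAW)[0]
RK=R.from_matrix(np.c_[xa,np.cross(-NK,xa),-NK])
E
python3 - <<'E'
from h import *
p,d=cam('side','s4'); cv2.imwrite('pics/c5.png',cv2.resize(p[160:300,200:340,::-1],(560,560),interpolation=2))
print(r.read_state()['force'],rel(KEY+NK*(.011+.04),RK),proj('side',KEY)-[200,160])
W=A2W([hood(a,yy,.06,0) for a in (-.16,-.12,-.08,-.04) for yy in (-.08,-.05)],X,Y,YAW)
print(((pts('side',d,proj('side',W).round())-W)[:,2]*1000).round(0))
E
```

```text
[ 0.52050961 -0.0403182  -0.5359313 ] (array([-11.02,   6.95,  12.58]), array([0.   , 0.203, 0.   ])) [[33.15745634 46.59054022]]
[ 3.  1.  1. -1.  2.  3. -1.  0.]
```

View pics/c5.png

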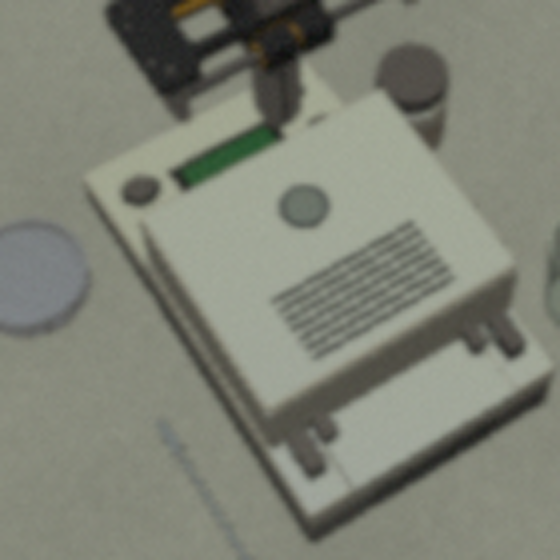

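The hood is shut, its roof matching q=0 to within 3 mm, and START is at crop (140,188). Moving in front of it, tilting the tool square to the panel and going down to 40 mm above.

Emit:
{"api": "arm_command", "payload": {"rows": [-4, 2.5, 0, 0, 0, 0, -8, 5, 0, 0, 0.06, 0, -11, 6.9, 0, 0, 0.13, 0, -11, 6.9, 3, 0, 0.2, 0, -11, 6.9, 7.5, 0, 0.203, 0, -11, 6.9, 11, 0, 0.203, 0, -10.9, 6.85, 12.6, 0, 0.203, 0, -10.9, 6.85, 12.6, 0, 0.203, 0]}}

```text
t: 10.15
tcp_pos: [0.4127, -0.0859, 0.1014]
orientation: [-3.14, -0.198, -0.094]
force: [0.2, 0.3, 0.5]
width: 0.0009
grasp_force: 0.0
```

```bash
python3 - <<'E'
from h import *
K=KEY+[.001,.001,0]
for o in (.01,0,-.004): print(rel(K+NK*(.011+o),RK))
p,d=cam('side','s5'); cv2.imwrite('pics/c6.png',cv2.resize(p[160:260,200:300,::-1],(560,560),interpolation=2))
E
```

```text
(array([0.37, 0.04, 2.68]), array([-0.001,  0.008,  0.   ]))
(array([0.38, 0.04, 3.68]), array([-0.001,  0.008,  0.   ]))
(array([0.38, 0.04, 4.08]), array([-0.001,  0.008,  0.   ]))
```

View pics/c6.png

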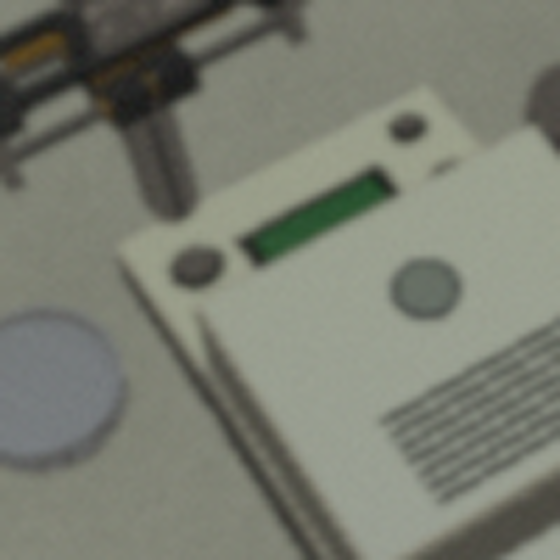

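Tip at crop (175,212), key at (197,265). Going to 10 mm above the key and looking once more.

Emit:
{"api": "arm_command", "payload": {"rows": [0.35, 0, 1, 0, 0.008, 0, 0.35, 0, 2, 0, 0.008, 0, 0.35, 0, 2.6, 0, 0.008, 0, 0.35, 0, 2.6, 0, 0.008, 0, 0.35, 0, 2.6, 0, 0.008, 0]}}

```text
t: 10.7
tcp_pos: [0.4232, -0.0871, 0.0793]
orientation: [-3.142, -0.211, -0.094]
force: [-0.0, 0.6, 0.2]
width: 0.0003
grasp_force: 0.0
```

```bash
python3 - <<'E'
from h import *
K=KEY+[.001,.001,0]
s=r.read_state();print(s['force'],rel(K+NK*.011,RK)); tip=s['tcp_pos']-NK*.011
print('tip,key px',((proj('side',[tip,K])-[200,160])*8).round().tolist())
p,d=cam('side','s6'); cv2.imwrite('pics/c7.png',cv2.resize(p[160:230,200:270,::-1],(560,560),interpolation=2))
E
```

```text
[-0.02383876  0.61317366  0.23182207] (array([-0.23,  0.01,  1.3 ]), array([-0.   , -0.005,  0.   ]))
tip,key px [[265.0, 354.0], [269.0, 373.0]]
```

View pics/c7.png

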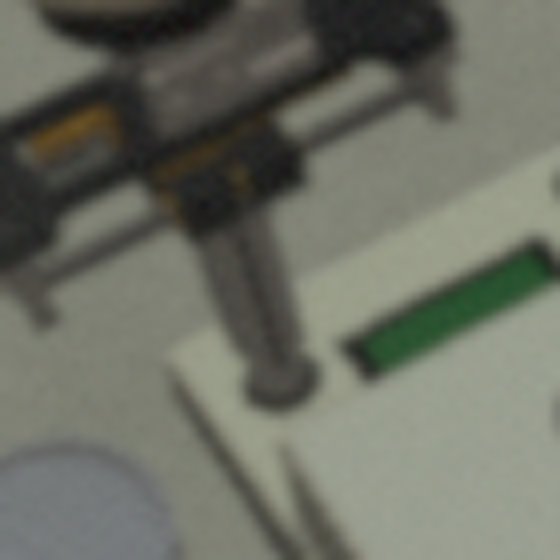

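The fingers are right above the key, with the tip at about (272,358) and the key centre at about (281,380). Pressing straight along the tool axis.

Emit:
{"api": "arm_command", "payload": {"rows": [0, 0, 0.4, 0, 0, 0, 0, 0, 0.8, 0, 0, 0, 0, 0, 1.0, 0, 0, 0, 0, 0, 1.1, 0, 0, 0, 0, 0, 1.2, 0, 0, 0, 0, 0, 1.3, 0, 0, 0, 0, 0, 1.4, 0, 0, 0]}}

```text
t: 11.45
tcp_pos: [0.4261, -0.0874, 0.0654]
orientation: [-3.142, -0.211, -0.094]
force: [-1.5, -0.0, 1.2]
width: 0.0002
grasp_force: 1.2
```

Emit:
{"api": "arm_command", "payload": {"rows": [0, 0, 0.05, 0, 0, 0, 0, 0, 0.1, 0, 0, 0, 0, 0, 0.15, 0, 0, 0]}}

```text
t: 11.75
tcp_pos: [0.4264, -0.0875, 0.064]
orientation: [-3.142, -0.211, -0.094]
force: [-1.3, 0.1, 3.5]
width: 0.0005
grasp_force: 1.8
```

Contact, and the key is moving (3.5 N after about 2 mm). Continuing gently.

Emit:
{"api": "arm_command", "payload": {"rows": [0, 0, 0.05, 0, 0, 0, 0, 0, 0.1, 0, 0, 0, 0, 0, 0.15, 0, 0, 0, 0, 0, 0.2, 0, 0, 0, 0, 0, 0.2, 0, 0, 0]}}

```text
t: 12.25
tcp_pos: [0.4268, -0.0875, 0.0622]
orientation: [3.141, -0.211, -0.094]
force: [-7.2, 1.6, 18.1]
width: 0.0005
grasp_force: 9.8
```

The key is bottomed out: 18 N, with the tip 4 mm below its released height. Releasing and withdrawing.

Emit:
{"api": "arm_command", "payload": {"rows": [0, 0, -0.3, 0, 0, 0, 0, 0, -0.8, 0, 0, 0, 0, 0, -2, 0, 0, 0, 0, 0, -5, 0, 0, 0, 0, 0, -9, 0, 0, 0, 0, 0, -13, 0, 0, 0, 0, 0, -13, 0, 0, 0, 0, 0, -13, 0, 0, 0]}}

```text
t: 13.05
tcp_pos: [0.4, -0.0852, 0.1899]
orientation: [3.141, -0.213, -0.094]
force: [-0.4, -0.5, -1.0]
width: 0.0007
grasp_force: 0.0
```

```bash
python3 - <<'E'
from h import *
p,d=cam('side','s7'); t,_=cam('top','t7'); print(r.read_state()['force'],r.read_state()['tcp_pos'])
W=A2W([hood(a,yy,.06,0) for a in (-.16,-.12,-.08,-.04) for yy in (-.08,-.05)],X,Y,YAW)
print(((pts('side',d,proj('side',W).round())-W)[:,2]*1000).round(0))
cv2.imwrite('pics/c8.png',cv2.resize(p[120:330,80:360,::-1],(800,600),interpolation=2))
E
```

```text
[ 0.55756442 -0.74623738  0.2029923 ] [ 0.39936166 -0.08489403  0.18838481]
[ 3.  5. -3.  3.  1.  1.  1. -1.]
```

View pics/c8.png

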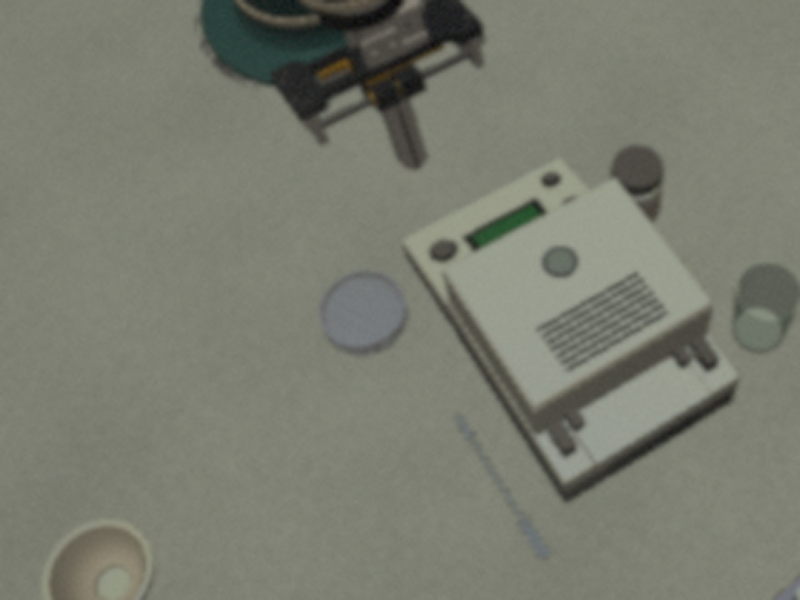

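Hood shut (roof around (590,290)), START key released at (443,249), the gripper is clear, and the jar, beaker, spare pans, spatula and mortar are undisturbed.

```bash
python3 -c "
from plant import r; print(r.sign_off())"
```

```text
the job is handed in; nothing more can be done
None
```

The hood was pushed slowly onto its stop without slamming. START was then pressed fully down and released, nothing else visible on the bench was disturbed, and the job was handed in after about 13 s with the arm clear (no verdict was returned).

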